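# Sweep acetate offcuts off the sorting board

## Task

Clear the raised sorting board: with the fingertips, sweep the three mottled amber offcuts over its open end so that they drop into the green tray, none of them in the grey one. Push them along the board, do not pick them up, and leave the little glue jar that stands among them, and the mug, brush and cork block on the bench, where they are.

Things in the scene. Friction and masses are not known exactly. Their poses are not given: they have to be found in the camera images.
- board: raised white sorting board, fixed, 230 mm (its x) by 220 mm (its y); its flat top is 40 mm above the bench. Origin at the centre of its underside. Dark fences 10 mm thick, rising 12 mm above the top, run along its two x edges (210 mm clear between them); both y ends are open, 110 mm either side of its origin
- green_tray: green plastic open tray, fixed: 230 mm (its x) by 110 mm (its y) outside, 36 mm high, walls and floor 3 mm; origin at the centre of its underside; stands 1 mm from one open end of the board (its +y or -y end, varying; the grey tray is at the other), parallel to it, rim 4 mm below the board's top. The offcuts must end in it
- grey_tray: grey plastic open tray, fixed: 230 mm (its x) by 110 mm (its y) outside, 36 mm high, walls and floor 3 mm; origin at the centre of its underside; stands 1 mm from one open end of the board (its +y or -y end, varying; the green tray is at the other), parallel to it, rim 4 mm below the board's top. It stays empty
- bar: amber acetate offcut with dark tortoiseshell mottling, a rectangle 38 mm (its x) by 24 mm, 10 mm thick, 11 to 22 g, loose, lying flat on the board; origin at the centre of its underside; slides easily when pushed
- disc: amber acetate offcut with dark tortoiseshell mottling, a round disc 34 mm across, 10 mm thick, 11 to 22 g, loose, lying flat on the board; origin at the centre of its underside; slides easily when pushed
- square: amber acetate offcut with dark tortoiseshell mottling, a square of 28 mm, 10 mm thick, 11 to 22 g, loose, lying flat on the board; origin at the centre of its underside; slides easily when pushed
- jar: small white glue jar with a blue cap standing loose on the board, 32 mm across, 48 mm high, 70 to 130 g; origin at the centre of its underside; leave alone. Jar and offcuts start in any order in four rows along the board's y, at about -75, -25, 25 and 75 mm of its x (rows at least 42 mm apart), within 45 mm of its middle in y, so each offcut has a straight free way to either end
- mug: blue mug standing on the bench to the robot's left, 80 mm across, 90 mm high; origin at the centre of its underside; leave alone
- sanding_block: cork sanding block on the bench to the robot's left, 70 by 110 by 35 mm; origin at the centre of its underside; leave alone
- brush: hand brush with a wooden handle, about 200 mm long, lying on the bench to the robot's right, its handle to the brush's -x; leave alone

How it is judged:
At the end, for the whole second after the job is handed in: All three offcuts lie at rest inside the green tray (centres within its walls, undersides less than 30 mm above the bench); the jar stands upright on the board within 15 mm of where it began; mug, cork block and brush are within 20 mm of where they began (x of bar in the frame of green_tray between -0.112 and 0.112 m and y of bar in the frame of green_tray between -0.052 and 0.052 m and z of each of bar, disc, square in the frame of green_tray below 0.03 m and linear speed of each of bar, disc, square below 0.02 m/s and x of disc in the frame of green_tray between -0.112 and 0.112 m and y of disc in the frame of green_tray between -0.052 and 0.052 m and x of square in the frame of green_tray between -0.112 and 0.112 m and y of square in the frame of green_tray between -0.052 and 0.052 m and z of jar in the frame of board above 0.037 m and angle between jar's own z axis and vertical below 0.1 rad and distance of jar from where it was at the start of the episode below 0.015 m and distance of each of mug, sanding_block, brush from where it was at the start of the episode below 0.02 m); the robot touches nothing.
It fails at once if an offcut is lifted more than 15 mm above the board's top (height (world z) of any of bar, disc, square above 0.055 m).
It fails at once if the glue jar is moved by more than 15 mm, lifted or tipped (distance of jar from where it was at the start of the episode above 0.015 m or angle between jar's own z axis and vertical above 0.35 rad).
It fails at once if the mug, cork block or brush is moved by more than 20 mm (distance of any of mug, sanding_block, brush from where it was at the start of the episode above 0.02 m).
It also fails if it takes over 61 s, if anything falls off the work surface, if the arm or the gripper's body presses on something with over 40 N, if the wrist force passes 120 N, or if a joint passes its speed limit or range.

## Robot

A 7-joint arm with a two-finger parallel gripper is mounted at the origin on the work surface. World frame = base frame: x ahead of the robot, y to its left, z up, the work surface at z = 0. Lengths are in m, angles in rad, forces in N, time in s.
With the tool pointing down it reaches from about 0.4 to 0.85 m from the base axis. Payload 4.5 kg.
Tool frame: the origin (TCP) lies midway between the tips of the shut fingers; the grasp point (between the pads) lies 19 mm behind it (grasp_offset is the distance from the TCP to the grasp point, in m); z points along the fingers, y is the line along which they close (so a half turn about z gives the same grasp; the last joint's range is limited). The gripper opens to 85 mm and grips with 20 to 120 N. Pads are 22 mm wide; open, the fingers measure 114 mm over their backs; the gripper's body (76 mm by 85 mm) begins 54 mm behind the grasp point. The pads swing forward as they close: fully open they stand 13 mm farther back than shut.
Start: joints at [0.034, 0.689, -0.195, 1.565, 0.157, 0.902, -0.215], TCP at [0.625, 0, 0.231] pointing down, gripper open.
Joint ranges: [-3.01, 3.01], [-0.46, 2.08], [-1.47, 1.51], [0.13, 2.56], [-1, 4.14], [0.04, 2.09], [-2.66, 2.66]. Speed limits (rad/s): [2.57, 2.57, 3.14, 3.14, 3.14, 3.14, 3.14].

## Interface

Orientations are given as [roll, pitch, yaw] about the fixed x, y, z axes, in that order (R = Rz(yaw) Ry(pitch) Rx(roll)).
In Python, from cell import state, read_camera, camera_model, sign_off, grasp_offset gives the robot as it stands.
- The arm moves only by the shell command python3 -m inch 'ROWS' [FORCE]. ROWS is a JSON object of lists of equal length, an entry for each row: "dp": the shift along the world's x, y, z each as a share of 0.2 m, from -1 to 1, a list of three; "rot": the turn, a rotation vector about the world's x, y, z each as a share of 45 degrees, from -1 to 1, a list of three; "hand": the opening, from 0 (shut) to 1 (fully open). In form: {"dp": [[dx, dy, dz], ...], "rot": [[wx, wy, wz], ...], "hand": [hand, ...]}. A call has 1 to 12 rows; each row is the pose to reach, as a shift and turn from the pose commanded when the call began; what a row does not reach only later rows make up. A row lasts 1/12 s, in which the tool goes at most 41.7 mm and 7.16 degrees, less where a joint would pass 70% of its speed; a pose out of reach is approached as far as the arm can. A call with a number of a shift or a turn outside -1 to 1 is refused whole. A call with a gripper value outside its range is refused whole. The fingers move at their own pace and stop on an object; FORCE is the grip in N (left out, the last holds). Time passes only in rows, so rows that repeat a pose let the fingers close. It gives the time, the measured TCP pose, the force, the opening and the grip force at its end, in the units of the state.
- state(): the state, without advancing time (a new reading comes with each control period).
- read_camera(name): name is "scene" or "side" or "wrist"; returns the picture (480x640x3 uint8, red, green, blue); there is no depth.
- camera_model(name): a dict with "intrinsics" (3x3 intrinsics, pixels), "xyz" and "orientation" of the camera in the world. Camera axes: x right, y down, z forward; pixel columns grow to the right and rows downward; lengths in m; the calibration is good to about 2 mm. A picture is of the moment at which its call begins: read the wrist's pose just before it. camera_model takes no time and is no camera call; for the wrist camera it gives the pose at the moment of the call.
- sign_off(): hands the job in; it is judged then, once.
The state is a dict: "t": time; "joint_positions": joint angles; "joint_velocities": joint speeds; "tau": joint torques, N m; "eef_pos": TCP position; "tcp_rot": TCP orientation; "force": force on the tool from outside, world axes, zero at the start; "torque": the same for the moment, N m; "grip_width": opening from 0.0 (shut) to 1.0 (fully open); "gripper_force": force on a finger pad.
Only numpy, scipy, OpenCV 4.12 (cv2) and the standard library are available. Lean on these libraries where they do the work, as an engineer would, in place of code of your own. Each camera call takes 0.05 s, during which the arm holds its last target. There are 200 camera calls.

## Working session

There is one attempt and no reset: what is moved stays moved. The work goes in short steps, Python scripts to look and compute and a shell command to move; the robot and the scene stay as the last step left them, time stands still between calls to the robot, and variables do not carry over. Pictures are saved under pics/ and viewed, at most 10 in all, crops included, and the job is handed in when it is done.

```bash
mkdir -p pics; python3 - <<'E'
from cell import *
import cv2
print(state())
for n in ("scene","side","wrist"):
    m=camera_model(n);print(n,m)
    cv2.imwrite(f"pics/{n}0.png",read_camera(n)[:,:,::-1])
E
```

```text
{'t': 0.0, 'joint_positions': array([ 0.03380424,  0.69001401, -0.19455297,  1.56634192,  0.15729563,
        0.90250204, -0.21510022]), 'joint_velocities': array([ 1.12663776e-03, -7.19642210e-04,  8.21089577e-04,  1.36300851e-03,
        1.52857894e-03, -9.50348280e-05, -1.54900945e-03]), 'tau': array([ 1.13546095e-03, -5.39627159e+01, -1.26661520e+00, -1.58547074e+01,
        9.07521317e-03,  9.41080711e-03,  5.53111545e-05]), 'eef_pos': array([ 6.24347553e-01, -3.09155108e-05,  2.30466864e-01]), 'tcp_rot': array([-3.13972414e+00,  1.05174090e-04,  1.57090349e+00]), 'force': array([-0.83045735,  0.06393353, -0.80171266]), 'torque': array([-0.00135412,  0.02798091,  0.02131661]), 'gripper_force': 0.0, 'grip_width': 1.0009027984505372}
scene {'intrinsics': array([[533.98235514,   0.        , 310.11971196],
       [  0.        , 533.98235514, 243.74294506],
       [  0.        ,   0.        ,   1.        ]]), 'xyz': array([1.0520961 , 0.88267508, 0.85494765]), 'orientation': array([-2.22446999,  0.01298989,  2.61131738])}
side {'intrinsics': array([[514.82221874,   0.        , 319.12390661],
       [  0.        , 514.82221874, 236.69645038],
       [  0.        ,   0.        ,   1.        ]]), 'xyz': array([ 0.02939686, -1.08678712,  0.95840347]), 'orientation': array([-2.22092936, -0.00833289, -0.44668479])}
wrist {'intrinsics': array([[417.70850061,   0.        , 321.15345686],
       [  0.        , 417.70850061, 238.36641914],
       [  0.        ,   0.        ,   1.        ]]), 'xyz': array([0.62362942, 0.06632815, 0.37349839]), 'orientation': array([ 2.87549199e+00,  1.75151227e-03, -7.09170285e-04])}
```

View pics/scene0.png

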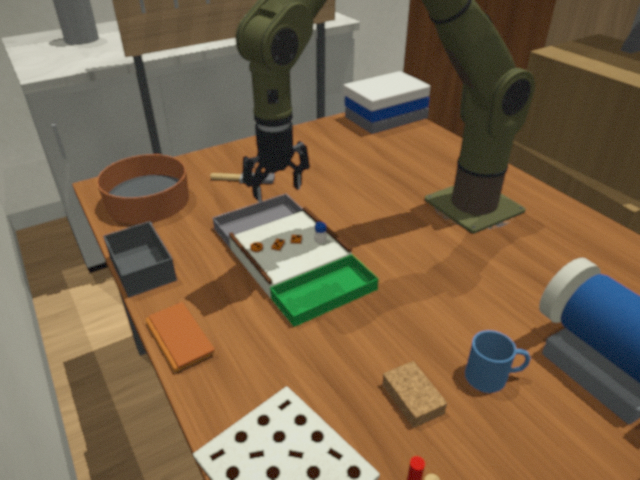

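View pics/side0.png

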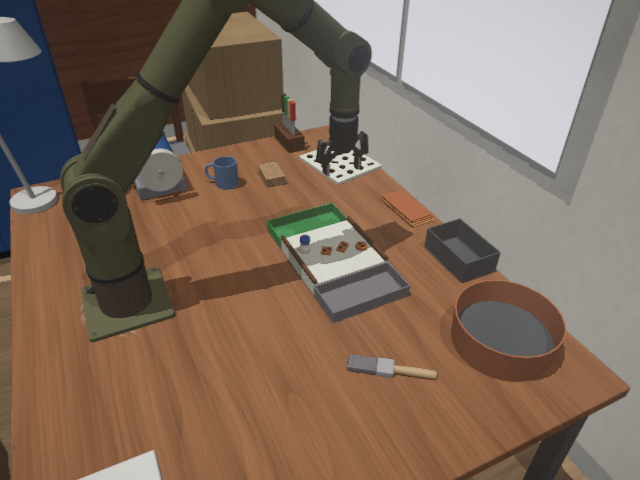

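View pics/wrist0.png

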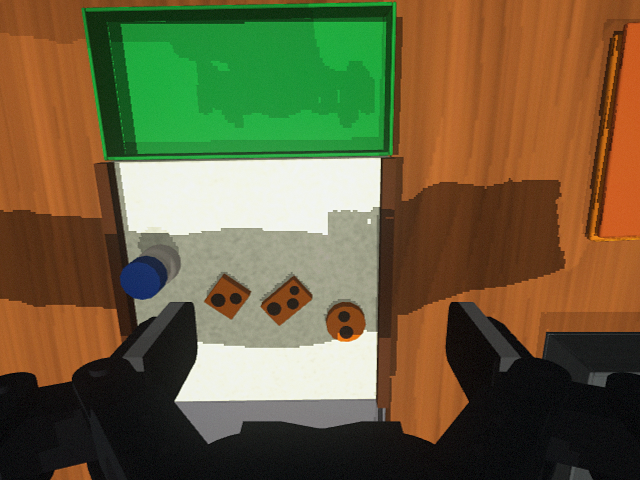

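Wrist view: the green tray is at +y (the top, rows 5–160), with the jar cap at (144,278), square at (228,297), bar at (286,300) and disc at (345,320). The grey tray is at the bottom. The scene and side views show the same order: jar, square, bar, disc going out along x. The mug and cork block are far off to the left and the brush to the right.

```bash
cat > h.py <<'E'
from cell import *
import numpy as np, cv2
from scipy.spatial.transform import Rotation as R
def ray(m,uv):
    d=np.linalg.inv(m["intrinsics"])@[uv[0],uv[1],1]
    return m["xyz"],R.from_euler("xyz",m["orientation"]).apply(d)
def onz(m,uv,z):
    o,d=ray(m,uv); return (o+d*(z-o[2])/d[2])
def tri(rs):
    A=0;b=0
    for o,d in rs:
        d=d/np.linalg.norm(d);P=np.eye(3)-np.outer(d,d);A=A+P;b=b+P@o
    return np.linalg.solve(A,b)
def blobs(img,box,minA):
    x0,y0,x1,y1=box; h=cv2.cvtColor(img,cv2.COLOR_RGB2HSV)[y0:y1,x0:x1]
    m=((h[...,0]<20)&(h[...,1]>120)&(h[...,2]>60)).astype(np.uint8)
    c,_=cv2.findContours(cv2.morphologyEx(m,cv2.MORPH_CLOSE,np.ones((3,3))),0,2)
    return [(np.round(r[0],1)+[x0,y0],np.round(r[1],1),r[2]) for r in map(cv2.minAreaRect,[cv2.convexHull(k) for k in c if cv2.contourArea(k)>minA])]
E
python3 - <<'E'
from h import *
boxes={"wrist":(180,240,372,345),"scene":(245,228,306,256),"side":(316,236,371,260)}
M={n:camera_model(n) for n in boxes}
B={}
for n,b in boxes.items():
    im=cv2.cvtColor(cv2.imread(f"pics/{n}0.png"),cv2.COLOR_BGR2RGB)
    B[n]=blobs(im,b,400 if n=="wrist" else 15)
    B[n].sort(key=lambda r:r[0][0]*(-1 if n=="scene" else 1))
    print(n,[(r[0],r[1],round(r[2])) for r in B[n]])
if all(len(v)==3 for v in B.values()):
    for i in range(3): print(tri([ray(M[n],B[n][i][0]) for n in B]), onz(M["wrist"],B["wrist"][i][0],.05))
print("jar cap",tri([ray(M["wrist"],(144,278)),ray(M["scene"],(320,226)),ray(M["side"],(305,239))]),onz(M["wrist"],(144,278),.088))
for p,z in [((84,10),.036),((394,4),.036),((396,156),.036),((106,160),.036),((119,163),.04),((381,158),.04),((381,398),.04),((97,163),.052),((403,158),.052)]: print(p,onz(M["wrist"],p,z).round(4))
E
```

```text
wrist [(array([227.4, 296.5]), array([33.6, 35.5]), 36), (array([286.1, 300.6]), array([29.8, 46.7]), 50), (array([345.5, 321.5]), array([39., 39.]), 90)]
scene [(array([296. , 238.5]), array([ 7., 10.]), 90), (array([277.5, 244. ]), array([ 8.9, 12.1]), 27), (array([256.5, 247. ]), array([ 8., 11.]), 90)]
side [(array([325.5, 250.5]), array([7., 9.]), 90), (array([342.1, 246.5]), array([ 7.2, 11.1]), 31), (array([361., 246.]), array([ 8., 10.]), 90)]
[ 0.54414625 -0.07343956  0.04484963] [ 0.54483148 -0.07214507  0.05      ]
[ 0.59458823 -0.07732089  0.0450311 ] [ 0.5937652  -0.07584663  0.05      ]
[ 0.64496436 -0.09668997  0.04360874] [ 0.64376354 -0.09501877  0.05      ]
jar cap [ 0.49254464 -0.04337149  0.08221221] [ 0.49422163 -0.04136938  0.088     ]
(84, 10) [0.4502 0.1471 0.036 ]
(394, 4) [0.6762 0.1508 0.036 ]
(396, 156) [0.6827 0.0422 0.036 ]
(106, 160) [0.4516 0.0392 0.036 ]
(119, 163) [0.4636 0.0371 0.04  ]
(381, 158) [0.6702 0.0409 0.04  ]
(381, 398) [ 0.6783 -0.1775  0.04  ]
(97, 163) [0.4526 0.0382 0.052 ]
(403, 158) [0.6852 0.0418 0.052 ]
```

The triangulated heights match: offcut mid-height is about 0.045, and they lie flat on the 0.040 top. The rows are at about -77, -26, +23 and +73 mm in the board's x. The board's yaw is about 1.5° and its open end is at y≈0.04. I'll sweep the disc first, from behind, with the fingertips opened slightly.

```bash
python3 -m inch '{"dp":[[0.1,-0.7,-0.5],[0.1,-0.7,-0.5],[0.1,-0.7,-0.5],[0.1,-0.7,-0.5],[0.1,-0.7,-0.5],[0.1,-0.7,-0.65],[0.1,-0.7,-0.65],[0.1,-0.7,-0.65],[0.1,-0.7,-0.65],[0.1,-0.7,-0.65],[0.1,-0.7,-0.65]],"rot":[[0,0,0],[0,0,0],[0,0,0],[0,0,0],[0,0,0],[0,0,0],[0,0,0],[0,0,0],[0,0,0],[0,0,0],[0,0,0]],"hand":[0.12,0.12,0.12,0.12,0.12,0.12,0.12,0.12,0.12,0.12,0.12]}'
python3 - <<'E'
from h import *
print(state()["eef_pos"]);cv2.imwrite("pics/w1.png",read_camera("wrist")[:,:,::-1])
E
```

```text
t: 1.07
eef_pos: [0.6461, -0.1394, 0.103]
tcp_rot: [3.139, 0.0, 1.572]
force: [0.1, -0.5, 0.0]
grip_width: 0.12
gripper_force: 0.0
[ 0.64606981 -0.13935316  0.10297794]
```

View pics/w1.png

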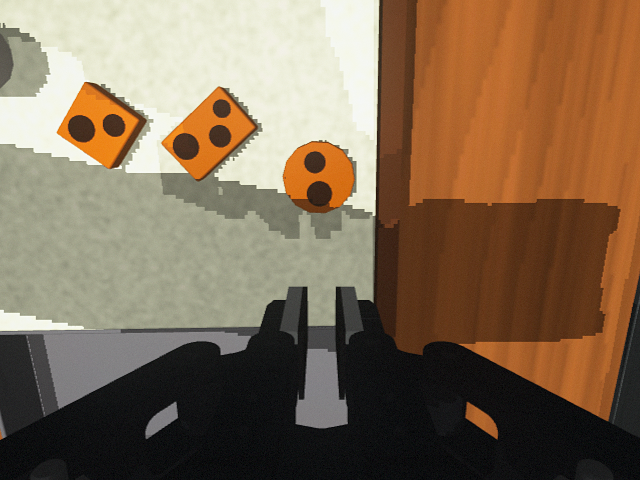

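The disc (319,177) is straight ahead of the slightly open fingers. The knuckles flare wide about 40 mm above the tips, so I'll turn the hand 90° for the square, which is next to the jar. Next I lower the hand behind the disc.

```bash
python3 -m inch '{"dp":[[0,0,-0.1],[0,0,-0.2],[0,0,-0.25],[0,0,-0.28],[0,0,-0.28],[0,0,-0.28],[0,0,-0.28]],"rot":[[0,0,0],[0,0,0],[0,0,0],[0,0,0],[0,0,0],[0,0,0],[0,0,0]],"hand":[0.12,0.12,0.12,0.12,0.12,0.12,0.12]}'
```

```text
t: 1.7
eef_pos: [0.6459, -0.1401, 0.0464]
tcp_rot: [3.14, 0.0, 1.571]
force: [1.1, -0.5, -0.5]
grip_width: 0.119
gripper_force: 0.0
```

```bash
python3 -m inch '{"dp":[[-0.005,0.03,-0.012],[-0.006,0.07,-0.012],[-0.007,0.12,-0.012],[-0.009,0.17,-0.012],[-0.01,0.22,-0.012],[-0.011,0.27,-0.012],[-0.012,0.32,-0.012],[-0.014,0.37,-0.012],[-0.015,0.42,-0.012],[-0.016,0.47,-0.012],[-0.017,0.52,-0.012],[-0.019,0.57,-0.012]],"rot":[[0,0,0],[0,0,0],[0,0,0],[0,0,0],[0,0,0],[0,0,0],[0,0,0],[0,0,0],[0,0,0],[0,0,0],[0,0,0],[0,0,0]],"hand":[0.12,0.12,0.12,0.12,0.12,0.12,0.12,0.12,0.12,0.12,0.12,0.12]}'
python3 - <<'E'
from h import *
cv2.imwrite("pics/w2.png",read_camera("wrist")[:,:,::-1])
E
```

```text
t: 2.7
eef_pos: [0.6412, -0.025, 0.0429]
tcp_rot: [3.141, -0.0, 1.571]
force: [-0.7, -0.0, -0.2]
grip_width: 0.122
gripper_force: 0.1
```

View pics/w2.png

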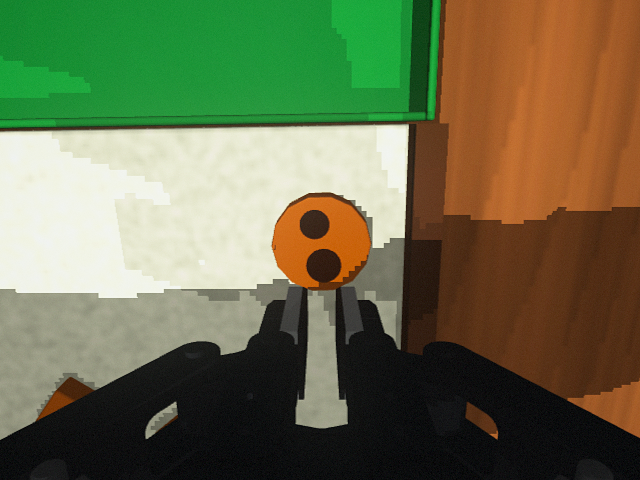

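The disc (321,241) is cradled centrally between the tips. I'll push it over the end, then rise.

```bash
python3 -m inch '{"dp":[[-0.001,0.04,0],[-0.002,0.08,0],[-0.003,0.12,0],[-0.005,0.16,0],[-0.006,0.2,0],[-0.007,0.24,0],[-0.008,0.28,0],[-0.009,0.32,0],[-0.01,0.36,0],[-0.01,0.39,0],[-0.01,0.39,0],[-0.01,0.39,0]],"rot":[[0,0,0],[0,0,0],[0,0,0],[0,0,0],[0,0,0],[0,0,0],[0,0,0],[0,0,0],[0,0,0],[0,0,0],[0,0,0],[0,0,0]],"hand":[0.12,0.12,0.12,0.12,0.12,0.12,0.12,0.12,0.12,0.12,0.12,0.12]}'
python3 -m inch '{"dp":[[0,0,0.1],[0,0,0.2],[0,-0.1,0.3],[-0.05,-0.3,0.3],[-0.1,-0.5,0.3],[-0.15,-0.7,0.3],[-0.2,-0.9,0.3],[-0.2,-0.94,0.3],[-0.2,-0.94,0.3],[-0.2,-0.94,0.3],[-0.2,-0.94,0.3]],"rot":[[0,0,0],[0,0,0],[0,0,0],[0,0,0],[0,0,0],[0,0,0],[0,0,0],[0,0,0],[0,0,0],[0,0,0],[0,0,0]],"hand":[0.12,0.12,0.12,0.12,0.12,0.12,0.12,0.12,0.12,0.12,0.12]}'
python3 - <<'E'
from h import *
cv2.imwrite("pics/w3.png",read_camera("wrist")[:,:,::-1])
m=camera_model("wrist");b=blobs(cv2.imread("pics/w3.png")[:,:,::-1].copy(),(0,0,360,280),1500)
print(state()["eef_pos"]);
for r in b: print(r,onz(m,r[0],.05))
E
```

```text
t: 3.75
eef_pos: [0.6392, 0.0525, 0.0429]
tcp_rot: [3.141, 0.0, 1.572]
force: [0.7, 0.2, -0.5]
grip_width: 0.119
gripper_force: 0.0
t: 4.67
eef_pos: [0.5997, -0.1342, 0.1029]
tcp_rot: [3.141, -0.002, 1.572]
force: [0.0, 0.6, -0.0]
grip_width: 0.115
gripper_force: 0.0
[ 0.59977089 -0.13360727  0.10293712]
(array([310.1, 145.7]), array([53.5, 83.3]), 48.57633590698242) [ 0.5935559  -0.07651725  0.05      ]
(array([202.3, 136.9]), array([67.1, 62.3]), 34.99201965332031) [ 0.54441166 -0.07268786  0.05      ]
```

View pics/w3.png

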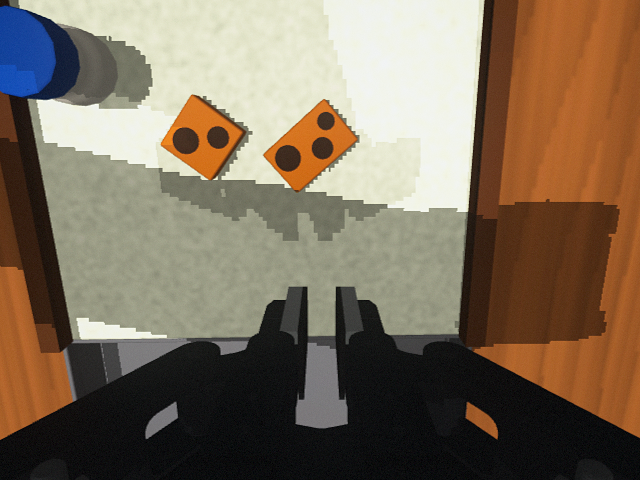

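The bar (310,146) and square (204,137) are unmoved, at (0.5935,-0.0765) and (0.5444,-0.0727). The jar is at top left. Now the bar.

```bash
python3 -m inch '{"dp":[[-0.01,-0.01,-0.1],[-0.01,-0.01,-0.2],[-0.01,-0.01,-0.27],[-0.01,-0.01,-0.29],[-0.01,-0.01,-0.29],[-0.01,0.02,-0.29],[-0.012,0.06,-0.29],[-0.013,0.1,-0.29],[-0.014,0.14,-0.29],[-0.015,0.18,-0.29],[-0.016,0.22,-0.29],[-0.017,0.26,-0.29]],"rot":[[0,0,0],[0,0,0],[0,0,0],[0,0,0],[0,0,0],[0,0,0],[0,0,0],[0,0,0],[0,0,0],[0,0,0],[0,0,0],[0,0,0]],"hand":[0.12,0.12,0.12,0.12,0.12,0.12,0.12,0.12,0.12,0.12,0.12,0.12]}'
python3 - <<'E'
from h import *
cv2.imwrite("pics/w4.png",read_camera("wrist")[:,:,::-1])
E
```

```text
t: 5.72
eef_pos: [0.5959, -0.0828, 0.0451]
tcp_rot: [3.141, -0.0, 1.571]
force: [0.2, -0.1, -0.4]
grip_width: 0.119
gripper_force: 0.0
```

View pics/w4.png

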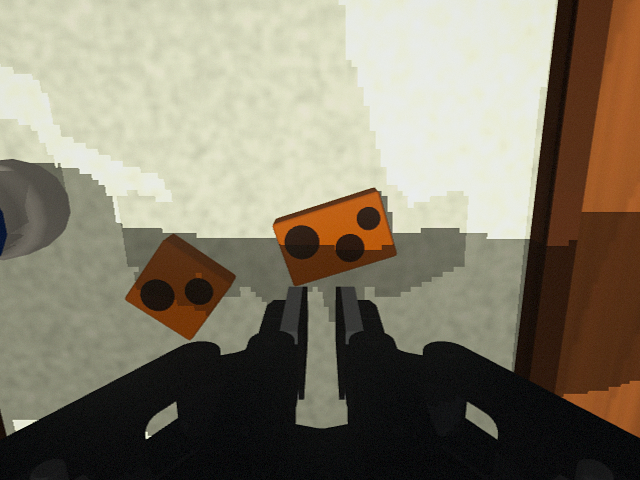

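The bar (335,237) is turning flat onto the tips as planned, and the square hasn't been touched. I'll push on over the end.

```bash
python3 -m inch '{"dp":[[0,0.04,-0.005],[0,0.08,-0.005],[0,0.12,-0.005],[0,0.16,-0.005],[0,0.2,-0.005],[0,0.24,-0.005],[0,0.28,-0.005],[0,0.32,-0.005],[0,0.36,-0.005],[0,0.4,-0.005],[0,0.44,-0.005],[0,0.48,-0.005]],"rot":[[0,0,0],[0,0,0],[0,0,0],[0,0,0],[0,0,0],[0,0,0],[0,0,0],[0,0,0],[0,0,0],[0,0,0],[0,0,0],[0,0,0]],"hand":[0.12,0.12,0.12,0.12,0.12,0.12,0.12,0.12,0.12,0.12,0.12,0.12]}'
python3 -m inch '{"dp":[[0,0.04,0],[0,0.08,0],[0,0.12,0],[0,0.16,0],[0,0.2,0],[0,0.21,0],[0,0.21,0],[0,0.21,0.1],[0,0.21,0.25],[0,0.1,0.35],[0,0,0.35],[0,0,0.35]],"rot":[[0,0,0],[0,0,0],[0,0,0],[0,0,0],[0,0,0],[0,0,0],[0,0,0],[0,0,0],[0,0,0],[0,0,0],[0,0,0],[0,0,0]],"hand":[0.12,0.12,0.12,0.12,0.12,0.12,0.12,0.12,0.12,0.12,0.12,0.12]}'
python3 - <<'E'
from h import *
cv2.imwrite("pics/w5.png",read_camera("wrist")[:,:,::-1])
E
```

```text
t: 6.77
eef_pos: [0.5958, 0.0128, 0.0439]
tcp_rot: [3.141, 0.0, 1.571]
force: [-0.4, 0.0, -0.2]
grip_width: 0.118
gripper_force: 0.0
t: 7.77
eef_pos: [0.5966, 0.0048, 0.1154]
tcp_rot: [3.139, 0.005, 1.563]
force: [-0.3, -0.3, -0.3]
grip_width: 0.118
gripper_force: 0.0
```

View pics/w5.png

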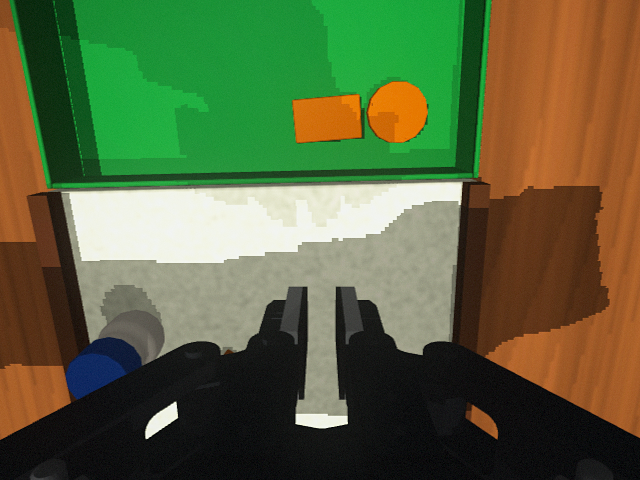

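The bar (328,119) and disc (398,111) are in the green tray and the jar is standing. Now I go behind the square, turning the hand -90° and shutting the fingers.

```bash
python3 -m inch '{"dp":[[-0.03,-0.1,0.1],[-0.06,-0.2,0.1],[-0.1,-0.3,0.1],[-0.15,-0.45,0.1],[-0.2,-0.6,0.1],[-0.26,-0.72,0.1],[-0.26,-0.72,0.1],[-0.26,-0.72,0.1],[-0.26,-0.72,0.1]],"rot":[[0,0,-0.15],[0,0,-0.3],[0,0,-0.45],[0,0,-0.6],[0,0,-0.75],[0,0,-0.9],[0,0,-1],[0,0,-1],[0,0,-1]],"hand":[0,0,0,0,0,0,0,0,0]}'
python3 -m inch '{"dp":[[0,0,0],[0,0,0],[0,0,0],[0,0,0],[0,0,0],[0,0,0],[0,0,0],[0,0,0],[0,0,0],[0,0,0]],"rot":[[0,0,-0.15],[0,0,-0.3],[0,0,-0.45],[0,0,-0.6],[0,0,-0.75],[0,0,-0.9],[0,0,-1],[0,0,-1],[0,0,-1],[0,0,-1]],"hand":[0,0,0,0,0,0,0,0,0,0]}'
```

```text
t: 8.57
eef_pos: [0.544, -0.1309, 0.1335]
tcp_rot: [-3.141, -0.0, 0.789]
force: [0.6, -0.4, 0.6]
grip_width: -0.004
gripper_force: 0.0
t: 9.4
eef_pos: [0.5441, -0.1308, 0.1337]
tcp_rot: [-3.141, 0.0, 0.005]
force: [0.3, -0.3, -0.0]
grip_width: -0.004
gripper_force: 0.0
```

```bash
python3 -m inch '{"dp":[[0,-0.03,-0.15],[0,-0.03,-0.3],[0,-0.03,-0.4],[0,-0.03,-0.445],[0,-0.03,-0.445],[0,-0.02,-0.445],[0,0.02,-0.445],[0,0.06,-0.445],[0,0.1,-0.445],[0,0.14,-0.445],[0,0.18,-0.445],[0,0.22,-0.445]],"rot":[[0,0,0],[0,0,0],[0,0,0],[0,0,0],[0,0,0],[0,0,0],[0,0,0],[0,0,0],[0,0,0],[0,0,0],[0,0,0],[0,0,0]],"hand":[0,0,0,0,0,0,0,0,0,0,0,0]}'
python3 - <<'E'
from h import *
w=read_camera("wrist");s=read_camera("side")[200:300,260:410]
s=cv2.resize(s,(600,400),interpolation=cv2.INTER_CUBIC)
cv2.imwrite("pics/w6.png",np.vstack([cv2.resize(w,(267,200)),np.zeros((200,267,3),np.uint8)])[:,:,::-1]) if 0 else cv2.imwrite("pics/w6.png",np.hstack([cv2.resize(w,(400,300)),cv2.resize(s,(400,300))])[:,:,::-1])
E
```

```text
t: 10.4
eef_pos: [0.544, -0.0867, 0.0452]
tcp_rot: [-3.141, -0.001, 0.001]
force: [-0.0, -1.4, -0.6]
grip_width: -0.0
gripper_force: 0.1
```

View pics/w6.png

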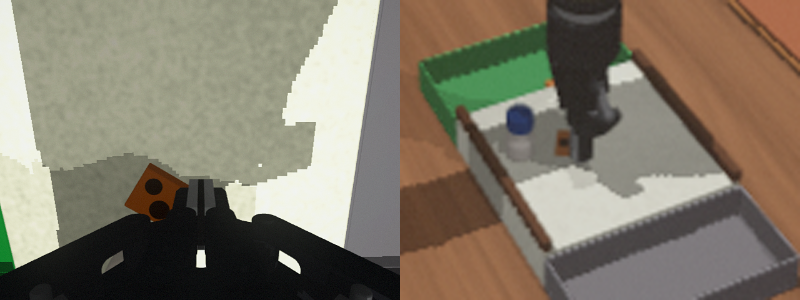

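Here up is +x and left is +y. The square (157,195) is nearly flat and roughly centred on the shut fingers. The side crop shows a clear gap to the jar. I'll keep pushing.

```bash
python3 -m inch '{"dp":[[0,0.03,-0.005],[0,0.06,-0.005],[0,0.09,-0.005],[0,0.12,-0.005],[0,0.15,-0.005],[0,0.18,-0.005],[0,0.21,-0.005],[0,0.24,-0.005],[0,0.27,-0.005],[0,0.3,-0.005]],"rot":[[0,0,0],[0,0,0],[0,0,0],[0,0,0],[0,0,0],[0,0,0],[0,0,0],[0,0,0],[0,0,0],[0,0,0]],"hand":[0,0,0,0,0,0,0,0,0,0]}'
python3 - <<'E'
from h import *
w=read_camera("wrist");s=read_camera("side")[200:300,260:410]
cv2.imwrite("pics/w7.png",np.hstack([cv2.resize(w,(400,300)),cv2.resize(s,(400,300),interpolation=2)])[:,:,::-1])
E
```

```text
t: 11.33
eef_pos: [0.5438, -0.0273, 0.0439]
tcp_rot: [3.142, 0.0, 0.0]
force: [0.9, -0.2, -0.2]
grip_width: -0.003
gripper_force: 0.0
```

View pics/w7.png

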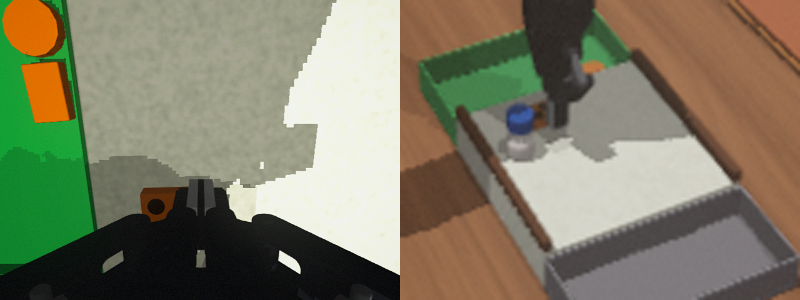

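The square (158,205) is flat against the fingers but off-centre towards the jar. I'll measure the offset numerically, and the jar too.

```bash
python3 - <<'E'
from h import *
w=read_camera("wrist");m=camera_model("wrist")
print(state()["eef_pos"])
h=cv2.cvtColor(w,cv2.COLOR_RGB2HSV)
a=((h[...,0]<20)&(h[...,1]>120)&(h[...,2]>40))[280:400,200:330]
y,x=np.nonzero(a);print(x.min()+200,x.max()+200,y.min()+280,y.max()+280)
top=(x.mean()+200,y.min()+280);print(onz(m,top,.05),onz(m,(200+x.min(),280+y.min()),.05))
for n in("scene","side"):
    I=read_camera(n);M=camera_model(n);h=cv2.cvtColor(I,cv2.COLOR_RGB2HSV)
    k=(h[...,0]>100)&(h[...,0]<130)&(h[...,1]>120)
    b=(310,215,335,240) if n=="scene" else (295,228,318,250)
    y,x=np.nonzero(k[b[1]:b[3],b[0]:b[2]]);print(n,"cap",len(x),onz(M,(x.mean()+b[0],y.mean()+b[1]),.083))
    old=cv2.cvtColor(cv2.imread(f"pics/{n}0.png"),cv2.COLOR_BGR2HSV);k=(old[...,0]>100)&(old[...,0]<130)&(old[...,1]>120)
    y,x=np.nonzero(k[b[1]:b[3],b[0]:b[2]]);print(" start",len(x),onz(M,(x.mean()+b[0],y.mean()+b[1]),.083))
E
```

```text
[ 0.54384311 -0.02719591  0.04389777]
222 299 299 355
[ 0.54970951 -0.00280562  0.05      ] [0.5497068 0.007852  0.05     ]
scene cap 57 [ 0.49220659 -0.04251724  0.083     ]
 start 81 [ 0.49508913 -0.03841752  0.083     ]
side cap 56 [ 0.49172047 -0.04282462  0.083     ]
 start 29 [ 0.49329663 -0.03983802  0.083     ]
```

The square's centre is at x≈0.536, 8 mm off the tool, and the jar is unmoved. I'll back off, shift 7 mm, then push it over the end.

```bash
python3 -m inch '{"dp":[[0,-0.03,0],[-0.02,-0.04,0],[-0.035,-0.04,0],[-0.035,-0.04,0],[-0.035,-0.02,0],[-0.035,0.01,0],[-0.035,0.04,0],[-0.035,0.07,0],[-0.035,0.1,0],[-0.035,0.13,0],[-0.035,0.16,0],[-0.035,0.19,0]],"rot":[[0,0,0],[0,0,0],[0,0,0],[0,0,0],[0,0,0],[0,0,0],[0,0,0],[0,0,0],[0,0,0],[0,0,0],[0,0,0],[0,0,0]],"hand":[0,0,0,0,0,0,0,0,0,0,0,0]}'
python3 -m inch '{"dp":[[0,0.03,0],[0,0.06,0],[0,0.09,0],[0,0.12,0],[0,0.15,0],[0,0.18,0],[0,0.19,0],[0,0.19,0],[0,0.19,0.1],[0,0.19,0.25],[0,0.19,0.4],[0,0.19,0.5]],"rot":[[0,0,0],[0,0,0],[0,0,0],[0,0,0],[0,0,0],[0,0,0],[0,0,0],[0,0,0],[0,0,0],[0,0,0],[0,0,0],[0,0,0]],"hand":[0,0,0,0,0,0,0,0,0,0,0,0]}'
python3 -m inch '{"dp":[[0,0,0.2],[0,0,0.4],[0,-0.1,0.5],[0,-0.3,0.5],[0,-0.5,0.5],[0,-0.7,0.5],[0,-0.7,0.5],[0,-0.7,0.5],[0,-0.7,0.5],[0,-0.7,0.5],[0,-0.7,0.5],[0,-0.7,0.5]],"rot":[[0,0,0],[0,0,0],[0,0,0],[0,0,0],[0,0,0],[0,0,0],[0,0,0],[0,0,0],[0,0,0],[0,0,0],[0,0,0],[0,0,0]],"hand":[0,0,0,0,0,0,0,0,0,0,0,0]}'
python3 - <<'E'
from h import *
for n,b,A in(("wrist",(0,0,640,300),300),("scene",(215,200,378,320),12),("side",(268,205,405,310),12)):
    I=read_camera(n);M=camera_model(n);cv2.imwrite(f"pics/end_{n}.png",I[:,:,::-1])
    for r in blobs(I,b,A): print(n,r[0],r[1],onz(M,r[0],.013))
    if n!="wrist":
        h=cv2.cvtColor(I,cv2.COLOR_RGB2HSV);k=(h[...,0]>100)&(h[...,0]<130)&(h[...,1]>120)
        b=(305,210,340,245) if n=="scene" else (290,228,320,250)
        y,x=np.nonzero(k[b[1]:b[3],b[0]:b[2]]);print(n,"cap",len(x),onz(M,(x.mean()+b[0],y.mean()+b[1]),.083))
E
```

```text
t: 12.58
eef_pos: [0.5368, 0.0109, 0.0439]
tcp_rot: [3.142, 0.0, 0.0]
force: [0.2, -0.6, -0.3]
grip_width: -0.0
gripper_force: 0.0
t: 13.58
eef_pos: [0.5375, 0.0472, 0.1462]
tcp_rot: [3.141, -0.002, -0.001]
force: [1.0, 0.8, -1.0]
grip_width: 0.001
gripper_force: 0.0
t: 14.58
eef_pos: [0.5369, -0.0905, 0.2437]
tcp_rot: [-3.141, 0.0, 0.002]
force: [-1.1, -0.3, 0.4]
grip_width: -0.001
gripper_force: 0.0
wrist [139.  201.5] [33.1 32.4] [0.53489876 0.0741371  0.013     ]
wrist [133.3 126.8] [47.3 30.3] [0.60024659 0.07166344 0.013     ]
wrist [124.  79.] [42. 42.] [0.63903169 0.07494236 0.013     ]
wrist [319.5 149.5] [299. 639.] [ 0.58123174 -0.08927813  0.013     ]
scene [345. 305.] [28. 64.] [0.55323317 0.16552631 0.013     ]
scene [299.7 293.9] [11.2 30. ] [0.62253923 0.08076809 0.013     ]
scene [330.6 281.7] [ 9.  12.4] [0.53895538 0.0818332  0.013     ]
scene [250.2 257.8] [61.2  3.1] [ 0.66356296 -0.09936677  0.013     ]
scene [250. 275.] [70. 88.] [ 0.69233015 -0.0396009   0.013     ]
scene [336.  237.5] [75. 82.] [ 0.43377175 -0.05898102  0.013     ]
scene [238.  207.5] [15. 46.] [ 0.59536836 -0.32499372  0.013     ]
scene cap 70 [ 0.49541816 -0.03781926  0.083     ]
side [388.5 303.5] [11. 31.] [ 0.61310692 -0.30325873  0.013     ]
side [294.5 270.5] [53. 77.] [ 0.44394111 -0.08043195  0.013     ]
side [300.9 230.9] [3.3 8.4] [0.53546331 0.08139966 0.013     ]
side [325.1 223.8] [ 3.1 21.8] [0.61946909 0.08351803 0.013     ]
side [370.  241.5] [73. 68.] [ 0.70173558 -0.05479468  0.013     ]
side [293.5 211.5] [13. 51.] [0.5565762  0.18783435 0.013     ]
side cap 26 [ 0.49241409 -0.04159528  0.083     ]
```

All three offcuts measure inside the green tray, and the wrist, scene and side views agree. The jar is where it began and the arm is clear.

```bash
python3 -c "
from cell import *
print(sign_off())"
```

```text
the job is handed in; nothing more can be done
None
```

I swept the disc, bar and square over the open end into the green tray, and the jar's measured position is unchanged. The arm stayed away from the mug, cork block and brush, and I handed the job in at about 15 s; no verdict came back.

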